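# Wind in the ribbon and pull the cassette of a tag printer

### The job

The ribbon cassette of the hand-lever tag printer has to come out. First wind in the slack ribbon: pull the printer's sprung lever forward through its whole stroke, then ease it slowly all the way back home without letting it snap. Then pinch the cassette's two side catches together, lift the cassette out of its bay and finish still holding it level in the fingers, catches pinched, a good hand's breadth above its seat and clear above the whole printer body, touching nothing else; leave the other things on the bench where they are.

Things in the scene. Friction and masses are not known exactly. Their poses are not given: they have to be found in the camera images.
- tag_printer: Hand-lever tag printer, fixed to the bench. Grey base 180 (x) x 250 (y) mm, top at z 20 mm. Origin: underside centre, on the bench. Its front (tag table, roller) faces its own -x; +y is its left, z up. Cassette bay on the right; behind it a housing, x 53 to 89 mm, up to z 75 mm, the body's highest. On the left, at y 54 mm, the winding lever on a pedestal up to z 65 mm.
- cassette_bay (a point): Centre of the bay's seat: x 0, y -70, z 20 mm in the printer's frame. The bay's walls rise to z 50 mm (30 mm above the seat); outside they measure 99 (x) x 65 (y) mm.
- wind_lever (a joint): Angle (rad) of the sprung winding lever: 0 home (leaning 0.35 rad back), 0.9 pulled forward to its stop. It hinges about the printer's y axis through point lever_hinge and grows as its top goes to the front (-x). A spring drives it home: about 2 N at the grip when home, 10 N at full stroke. Let go there, it snaps back at several rad/s (over 2.5 rad/s is snapping).
- lever_grip (a point): Middle of the lever's grip: a level round bar, 16 mm thick, along the printer's y, sticking out to the left from the top of the thin stem; free from 31 mm right to 31 mm left of this point. 110 mm from the hinge axis, 158 mm above the bench when home; moves with the lever. Pinch it from above across x; it turns between the fingers as the lever swings.
- lever_hinge (a point): Fixed point on the lever's hinge axis, at the same y as lever_grip: x 20, y 97, z 55 mm in the printer's frame. Home, lever_grip is 38 mm behind (+x) and 103 mm above it; fully pulled, 58 mm in front and 94 mm above it.
- ribbon_cassette: Grey plastic ribbon cassette, 80 (x) x 44 (y) x 85 (z) mm without catches, about 0.2 kg, standing in the bay with 1.5 mm play each side, axes along the printer's. Origin: centre of its underside. Window with two hubs on the front end. A ribbed black finger pad on each side near the top moves a hook that sits under the bay wall's lip: it lifts out only with both pads pinched in.
- catch_pad_left (a point): Centre of the outer face of the cassette's left (+y) finger pad: at rest x 0, y +31, z 68 mm in the cassette's frame. Pad face 24 (x) x 28 (z) mm. The two faces are 62 mm apart at rest, 47 mm when both are fully in. The bay's rim is 38 mm below this point.
- catch_pad_right (a point): The same for the right (-y) finger pad: at rest x 0, y -31, z 68 mm in the cassette's frame.
- catch_left (a joint): Inward travel (m) of the left catch: 0 at rest, 0.0075 fully in at its stop; its hook is free of the lip from about 0.006. Spring: 2 N at rest, 5 N fully in; it springs out when let go.
- catch_right (a joint): The same for the right catch.
- gouge_0: Bystander: small lino gouge with orange-brown mushroom handle, 108 mm long, loose in front of the printer. Origin: its underside.
- clip_a: Bystander: black bulldog clip, 26 x 50 x 35 mm, loose in front of the printer. Origin: its underside.
- marker: Bystander: white and blue marker pen, 135 mm long, loose in front of the printer. Origin: its underside.
- tape_masking: Bystander: roll of masking tape, 104 mm wide, 25 mm high, flat on the bench left of the printer. Origin: its underside.
- ink_tin_2: Bystander: ink tin, 71 mm across, 49 mm high, right of the printer. Origin: its underside.
Things that resemble listed ones, but are neither listed nor needed, are in the scene too. What is shaped like the ribbon_cassette but red is not meant.

How it is judged (in metres and radians):
On the way, in this order (a step that is already met when the one before it is completed fails the run):
1. the lever is pulled through its stroke (at least 0.8 of 0.9 rad) (value of joint wind_lever above 0.8 rad), for 0.05 s.
2. the lever is back home (within 0.06 rad), the cassette still seated (value of joint wind_lever below 0.06 rad and z of ribbon_cassette in the frame of tag_printer below 0.03 m), for 0.2 s.
3. both catches are pinched in (over 5 mm) while the cassette is still in its bay (value of joint each of catch_left, catch_right above 0.005 m and z of ribbon_cassette in the frame of tag_printer below 0.03 m), for 0.05 s.
At the end, for the whole second after the job is handed in: The fingers hold the cassette at rest (under 0.03 m/s), both catches pinched in more than 5 mm, its underside more than 90 mm above the bench (70 mm above its seat, 15 mm above the printer's housing), level within 0.25 rad, touching neither printer nor bystanders; the lever is home within 0.06 rad (z of ribbon_cassette in the frame of tag_printer above 0.09 m and angle between ribbon_cassette's own z axis and vertical below 0.25 rad and value of joint each of catch_left, catch_right above 0.005 m and contact force between ribbon_cassette and the fingers above 1 N and contact force between ribbon_cassette and tag_printer below 0.05 N and contact force between ribbon_cassette and gouge_0 below 0.05 N and contact force between ribbon_cassette and clip_a below 0.05 N and contact force between ribbon_cassette and marker below 0.05 N and contact force between ribbon_cassette and tape_masking below 0.05 N and contact force between ribbon_cassette and ink_tin_2 below 0.05 N and linear speed of ribbon_cassette below 0.03 m/s and value of joint wind_lever below 0.06 rad); the arm keeps its last pose, push and grip.
It fails at once if the lever snaps back (faster than 2.5 rad/s) (velocity of joint wind_lever below -2.5 rad/s).
It fails at once if a bystander (gouge, clip, marker, tape or ink tin) is shifted by more than 30 mm (distance of any of gouge_0, clip_a, marker, tape_masking, ink_tin_2 from where it was at the start of the episode above 0.03 m).
It also fails if it takes over 53 s, if anything falls off the work surface, if the arm or the gripper's body presses on something with over 40 N, if the wrist force passes 120 N, or if a joint passes its speed limit or range.

### The arm

A 7-joint arm with a two-finger parallel gripper is mounted at the origin on a cart in front of the work surface, level with it; the furniture and walls round the work are solid. World frame = base frame: x ahead of the robot, y to its left, z up, the work surface at z = 0. Lengths are in mm, angles in degrees, forces in N, time in s.
With the tool pointing down it reaches from about 350 to 900 mm from the base axis. Payload 8.1 kg.
Tool frame: the origin (TCP) lies midway between the tips of the shut fingers; the grasp point (between the pads) lies 19 mm behind it; z points along the fingers, x is the direction in which the jaws open and shut, and the axes are right-handed (so a half turn about z gives the same grasp; the last joint's range is limited). The gripper opens to 85 mm and grips with 20 to 120 N. Pads are 22 mm wide; open, the fingers measure 114 mm over their backs; the gripper's body (76 mm by 85 mm) begins 54 mm behind the grasp point. The pads swing forward as they close: fully open they stand 13 mm farther back than shut.
Start: joints at [-73.144, 24.895, 1.432, 90.138, -0.665, 64.973, -4.303], TCP at [241.571, 576.442, 208.323] pointing down, gripper open.
Joint ranges: [-149.89, 149.89], [-25.12, 119.58], [-72.63, 75.52], [4.76, 147.25], [-75.54, 255.54], [6.69, 114.76], [-157.13, 157.13]. Speed limits (degrees/s): [127.2, 127.2, 172.46, 172.46, 180, 180, 180].

### API

Orientations are given as a 3x3 rotation matrix whose columns are the frame's x, y, z axes.
In Python, from station import r, imaging, spotter gives the robot as it stands. The module is installed in compiled form; this text tells all that it offers.
- The arm moves only by the tool send_rows, never from a script. Its argument "rows" is a list of rows, each a list of 5 numbers: the closure in counts, from 0 (fully open) to 255 (shut), then the shift along the tool's x, y, z in m, then the turn about the tool's z in degrees. In form: [[grip, dx, dy, dz, spin], ...]. A call has 1 to 12 rows; each row is the pose to reach, as a shift and turn from the pose measured when the call began, along the tool's axes at that moment; what a row does not reach only later rows make up. A row lasts 1/12 s, in which the tool goes at most 41.7 mm and 7.16 degrees, less where a joint would pass 70% of its speed; a pose out of reach is approached as far as the arm can. A call with a gripper value outside its range is refused whole. The fingers move at their own pace and stop on an object; "grip_force" is the grip in N (left out, the last holds). Time passes only in rows, so rows that repeat a pose let the fingers close. It gives the time, the measured TCP pose, the force and the opening at its end, in the units of the state.
- r.get_state(): the state, without advancing time (a new reading comes with each control period).
- imaging.read_camera(name): name is "scene" or "top" or "wrist"; returns (picture, depth): 480x640x3 uint8, blue, green, red; 480x640 float32, mm along the optical axis (not along the pixel's ray), 0 where there is no reading.
- imaging.camera_params(name): a dict with "mtx" (3x3 intrinsics, pixels), "view" (4x4, takes a point from world to camera coordinates); the wrist camera has in their place "T_tool_cam" (4x4, takes a point from camera to tool coordinates, whose origin is the TCP and whose axes are the tool frame's). Camera axes: x right, y up, looking along -z (the intrinsics and any distortion apply to the point x, -y, -z); pixel columns grow to the right and rows downward; lengths in mm; the calibration is good to about 2 mm. The wrist camera is an equidistant fisheye: a pixel r from the principal point sees the ray r / f radians off the axis. A picture is of the moment at which its call begins: read the wrist's pose just before it. camera_params takes no time and is no camera call.
- r.hand_in(): hands the job in, once; it reports no verdict.
Trained networks look in the newest picture that a camera, given by its name, has taken for a name from the list of things; names that differ only in an ending like _2 or _b are one class to them, and where a whole thing is asked for, a point or a joint stands for the part that bears it (a point fixed in the world has none). Each returns a list of dicts, best first, with "p" (0 to 1); they miss things now and then, are a little off and sometimes report something else, mostly with a low value. They report only what shows in the picture. A call takes as long as a camera call. They do not tell look-alikes from the thing itself.
- spotter.find_in(camera, name): "box" ([centre column, centre row, width, height] in pixels, round what is visible of it).
- spotter.tip_of(camera, name): "at" ([column, row] in pixels: a listed point, or the origin of a listed thing).
The state is a dict: "t": time; "joints": joint angles; "qvel": joint speeds; "effort": joint torques, N m; "position": TCP position; "eef_rot": TCP orientation; "ft_force": force on the tool from outside, world axes, zero at the start; "wrist_torque": the same for the moment, N m; "finger_gap": finger opening in mm.
Only numpy, scipy, OpenCV 4.12 (cv2) and the standard library are available. Lean on these libraries where they do the work, as an engineer would, in place of code of your own. Each camera call takes 0.05 s, during which the arm holds its last target. There are 200 camera calls.

## Working session

There is one attempt and no reset: what is moved stays moved. The work goes in short steps, Python scripts to look and compute and a tool call to move; the robot and the scene stay as the last step left them, time stands still between calls to the robot, and variables do not carry over. Pictures are saved under pics/ and viewed, about 8 in all and at most 12, crops included, and the job is handed in when it is done.

Besides the shell and the picture viewer there is one more tool, called after "Request:" in YAML: its name, and indented under it one key for each argument. send_rows: Moves the arm, as the interface text tells. Its arguments: {"type":"object","properties":{"rows":{"type":"array"},"grip_force":{"type":"number"}},"required":["rows"]}

```bash
mkdir -p pics; cat > h.py <<'E'
import numpy as np, cv2
from station import r, imaging, spotter
def world(cam,depth,u,v,d=None,w=3):
    P=imaging.camera_params(cam);K=np.array(P['mtx']);V=np.array(P['view'])
    if d is None:
        p=depth[int(v)-w:int(v)+w+1,int(u)-w:int(u)+w+1];p=p[p>0];d=np.median(p)
    x=(u-K[0,2])/K[0,0]*d;y=(v-K[1,2])/K[1,1]*d
    return (np.linalg.inv(V)@[x,-y,-d,1])[:3]
def proj(cam,X):
    P=imaging.camera_params(cam);K=np.array(P['mtx']);V=np.array(P['view'])
    c=V@np.append(X,1);return np.array([K[0,0]*c[0]/-c[2]+K[0,2],K[1,1]*-c[1]/-c[2]+K[1,2]])
E
python3 - <<'E'
from h import *
np.set_printoptions(precision=1,suppress=True)
s=r.get_state();print(s['t'],s['position'],s['eef_rot'],s['finger_gap'])
for c in('scene','top'):
    im,d=imaging.read_camera(c);cv2.imwrite(f'pics/{c}0.png',im);np.save(f'{c}0.npy',d)
    P=imaging.camera_params(c);print(P)
    for n in('tag_printer','ribbon_cassette','catch_pad_left','catch_pad_right','lever_grip','lever_hinge','cassette_bay'):
        for o in spotter.tip_of(c,n)[:3]:
            print(c,n,round(o['p'],2),np.array(o['at']),world(c,d,*o['at']))
E
```

```text
0.0 [241.4 575.9 207.5] [[ 0.4  0.9 -0. ]
 [ 0.9 -0.4 -0. ]
 [-0.   0.  -1. ]] 85.71613964956607
{'mtx': array([[566.4,   0. , 314.9],
       [  0. , 566.4, 241.3],
       [  0. ,   0. ,   1. ]]), 'view': array([[   0.5,   -0.9,   -0. , -239.2],
       [   0.4,    0.2,    0.9, -337.5],
       [  -0.8,   -0.4,    0.4, -599. ],
       [   0. ,    0. ,    0. ,    1. ]])}
scene tag_printer 0.66 [352.8 328.8] [464.7 -98.7  38.7]
scene ribbon_cassette 0.65 [389.1 272.6] [ 560.8 -121.   100.2]
scene ribbon_cassette 0.59 [397.1 321. ] [ 497.9 -161.    53. ]
scene catch_pad_left 0.51 [379.9 284.8] [579.5 -99.3  60.9]
scene catch_pad_left 0.4 [312.7 223.5] [557.2  21.8 162.9]
scene catch_pad_left 0.37 [396.6 322.5] [ 497.1 -160.6   50.5]
scene catch_pad_right 0.75 [422.7 400.3] [ 391.7 -241.     6. ]
scene catch_pad_right 0.43 [417.8 292.5] [ 536.4 -179.9   90.7]
scene catch_pad_right 0.43 [398.5 243.9] [726.3 -80.5  72.2]
scene lever_grip 0.64 [310.1 222.1] [557.3  26.9 164.4]
scene lever_hinge 0.78 [302.5 283.6] [614.2  74.5  -1.2]
scene lever_hinge 0.7 [421.9 399.8] [ 391.1 -239.9    7. ]
s
[... 405 characters left out ...]
op tag_printer 0.41 [413.2 234.2] [ 536.3 -168.   103.7]
top ribbon_cassette 0.79 [394.8 239.1] [ 526.1 -125.7  104.3]
top ribbon_cassette 0.63 [357.5 159.8] [719.  -49.1  87.3]
top ribbon_cassette 0.22 [370.3 243.9] [528.6 -76.6  21.3]
top catch_pad_left 0.62 [346.  151.3] [743.  -23.3  78.7]
top catch_pad_left 0.42 [390.1 238.3] [ 529.  -115.7   99.6]
top catch_pad_left 0.29 [350.9 311. ] [370.1 -24.9  12.6]
top catch_pad_right 0.63 [371.1 152.7] [737.9 -82.4  78.7]
top catch_pad_right 0.4 [416.2 234.9] [ 535.2 -175.4   99. ]
top lever_grip 0.6 [324.3 221.7] [559.3  33.2 165.5]
top lever_hinge 0.78 [330.7 245.9] [526.4  18.6  20.9]
top cassette_bay 0.88 [398.1 239.6] [ 524.6 -132.9  105.5]
```

```bash
python3 - <<'E'
import cv2
a=cv2.imread('pics/scene0.png')[140:440,220:540];b=cv2.imread('pics/top0.png')[110:350,230:490]
cv2.imwrite('pics/s1.png',cv2.resize(a,None,fx=2,fy=2,interpolation=2)); cv2.imwrite('pics/t1.png',cv2.resize(b,None,fx=2.5,fy=2.5,interpolation=2))
E
```

```text
(no output)
```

View pics/s1.png

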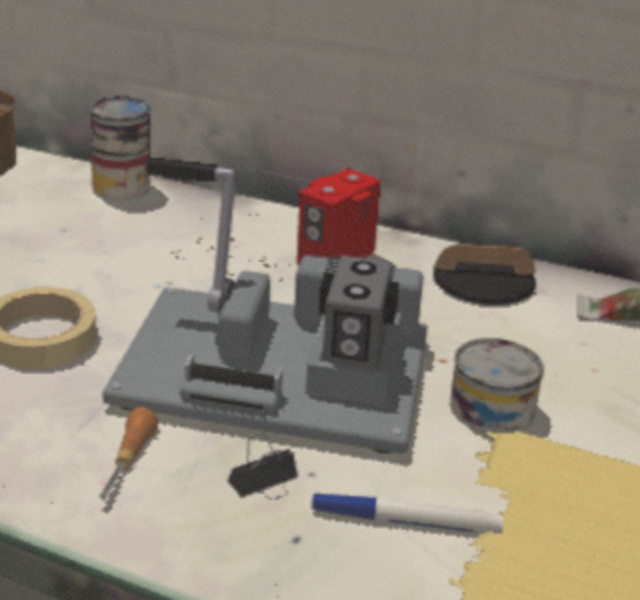

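View pics/t1.png

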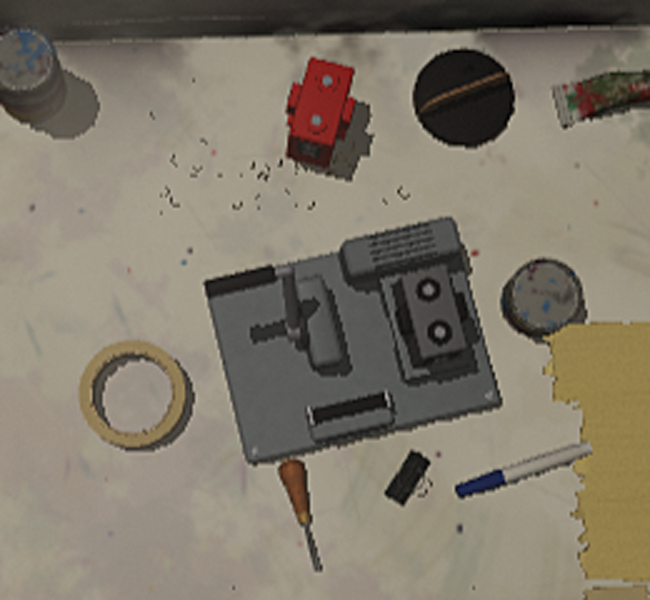

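The scene crop shows the printer; the grey cassette is in the bay at about scene (398,290) and top (402,234). A red look-alike stands behind at top (357,157). The grey one in the bay fits the description. The lever grip is the black bar at about scene (312,224) and top (325,222). Next I'll fit the poses from depth.

```bash
cat >> h.py <<'E'
def cloud(cam,d):
    P=imaging.camera_params(cam);K=np.array(P['mtx']);V=np.array(P['view'])
    v,u=np.mgrid[:480,:640];X=np.stack([(u-K[0,2])/K[0,0]*d,-(v-K[1,2])/K[1,1]*d,-d,np.ones_like(d)],-1)
    return X@np.linalg.inv(V).T[:,:3]
E
python3 - <<'E'
from h import *
np.set_printoptions(precision=1,suppress=True)
d=np.load('top0.npy').astype(float);W=cloud('top',d)
x,y,z=W[...,0],W[...,1],W[...,2]
def comp(lo,hi,box):
    m=((z>lo)&(z<hi)&(x>box[0])&(x<box[1])&(y>box[2])&(y<box[3])&(d>0)).astype(np.uint8)
    n,l,st,_=cv2.connectedComponentsWithStats(m)
    k=1+np.argmax(st[1:,4]);return W[l==k]
def rect(n,*a):
    p=comp(*a);R=cv2.minAreaRect(p[:,:2].astype(np.float32));print(n,len(p),R,p[:,2].mean());return R
box=(400,660,-230,110)
rect('base',10,200,box)
rect('basetop',14,28,box)
rect('cassette',97,115,(430,620,-220,-60))
rect('grip',140,180,(430,660,-60,110))
p=comp(140,180,(430,660,-60,110));print(p.min(0),p.max(0))
E
```

```text
base 7882 ((521.0602416992188, -75.14810180664062), (180.1116180419922, 253.5345458984375), 11.91897964477539) 46.3965530892028
basetop 4379 ((521.3321533203125, -76.43992614746094), (180.113525390625, 250.5546875), 11.916467666625977) 21.203927739852286
cassette 776 ((535.4136962890625, -144.89715576171875), (81.13516998291016, 62.87985610961914), 13.07127857208252) 105.73907157092665
grip 263 ((559.4851684570312, 22.11457633972168), (18.931880950927734, 78.39804077148438), 7.702721118927002) 164.04032117888642
[545.1 -17.  141.9] [571.6  60.1 172. ]
```

```bash
cat >> h.py <<'E'
YAW=np.radians(12.3);C0=np.array([521.2,-75.8,0.]);RP=np.array([[np.cos(YAW),-np.sin(YAW),0],[np.sin(YAW),np.cos(YAW),0],[0,0,1]])
def pw(p): return C0+RP@np.array(p,float)
def shift(Xw,ang):
    s=r.get_state();R=np.array(s['eef_rot']);d=R.T@(np.array(Xw)-s['position'])/1000
    a=np.degrees(np.arctan2(R[1,0],R[0,0]));print('t',round(s['t'],2),'pos',np.round(s['position'],1),'ang',round(a,2),'tilt',np.round(R[2],3),'f',np.round(s['ft_force'],1),'gap',round(s['finger_gap'],1),'shift',np.round(d,4),'spin',round((a-ang+180)%360-180,2))
E
python3 - <<'E'
from h import *
t=pw([58,97,260]);print(t);shift(t,12.3)
E
```

```text
[557.20469585  31.32918312 260.        ]
t 0.8 pos [241.6 576.4 208.4] ang 67.26 tilt [ 0. -0. -1.] f [ 0.7  0.1 -0.2] gap 85.7 shift [-0.3807  0.5018 -0.0517] spin 54.96
```

Request:
send_rows:
  rows:
    - [0,-0.01,0.013,-0.01,3]
    - [0,-0.03,0.04,-0.03,9]
    - [0,-0.055,0.073,-0.052,16]
    - [0,-0.08,0.105,-0.052,23]
    - [0,-0.105,0.138,-0.052,30]
    - [0,-0.13,0.171,-0.052,37]
    - [0,-0.155,0.204,-0.052,44]
    - [0,-0.18,0.237,-0.052,50]
    - [0,-0.205,0.27,-0.052,55]
    - [0,-0.23,0.303,-0.052,55]
    - [0,-0.255,0.336,-0.052,55]
    - [0,-0.28,0.369,-0.052,55]

```text
t: 1.8
position: [473.6, 175.0, 260.7]
eef_rot: [[0.977, 0.213, 0.001], [0.213, -0.977, 0.001], [0.001, -0.001, -1.0]]
ft_force: [1.2, 2.3, 0.8]
finger_gap: 85.2
```

```bash
python3 - <<'E'
from h import *
shift(pw([58,97,260]),12.3)
E
```

```text
t 1.8 pos [473.6 175.  260.7] ang 12.28 tilt [ 0.001 -0.001 -1.   ] f [1.2 2.3 0.8] gap 85.2 shift [0.0512 0.1582 0.0007] spin -0.02
```

Request:
send_rows:
  rows:
    - [0,0.01,0.03,0,0]
    - [0,0.02,0.06,0,0]
    - [0,0.03,0.09,0,0]
    - [0,0.04,0.12,0,0]
    - [0,0.048,0.148,0,0]
    - [0,0.051,0.158,0,0]
    - [0,0.051,0.158,0,0]
    - [0,0.051,0.158,0,0]

```text
t: 2.47
position: [556.8, 31.6, 260.5]
eef_rot: [[0.977, 0.212, 0.0], [0.212, -0.977, 0.001], [0.0, -0.001, -1.0]]
ft_force: [0.2, 0.7, -0.6]
finger_gap: 85.5
```

```bash
cat >> h.py <<'E'
def wproj(X,s):
    P=imaging.camera_params('wrist');K=np.array(P['mtx']);T=np.array(P['T_tool_cam'])
    t=np.array(s['eef_rot']).T@(np.array(X)-s['position'])
    c=(np.linalg.inv(T)@np.append(t,1))[:3];c=np.array([c[0],-c[1],-c[2]])
    th=np.arctan2(np.hypot(c[0],c[1]),c[2]);f=c[:2]/(np.hypot(c[0],c[1])+1e-9)*th
    return np.array([K[0,0]*f[0]+K[0,2],K[1,1]*f[1]+K[1,2]])
E
python3 - <<'E'
from h import *
shift(pw([58,97,141]),12.3)
s=r.get_state();im,d=imaging.read_camera('wrist')
for n in('lever_grip','catch_pad_left','catch_pad_right'):print(n,[(round(o['p'],2),np.round(o['at'])) for o in spotter.tip_of('wrist',n)[:2]])
for p in([58,97,158],[58,128,158],[58,66,158],[0,-70,105],[0,-39,88],[0,-101,88],[90,125,20],[-90,125,20]):
    q=wproj(pw(p),s);print(p,q.round(1));cv2.drawMarker(im,tuple(int(v) for v in q),(0,0,255),0,12,1)
cv2.imwrite('pics/w1.png',im)
E
```

```text
t 2.47 pos [556.8  31.6 260.5] ang 12.22 tilt [ 0.    -0.001 -1.   ] f [ 0.2  0.7 -0.6] gap 85.5 shift [0.0003 0.0005 0.1195] spin -0.08
lever_grip []
catch_pad_left [(0.96, array([272., 342.])), (0.79, array([481., 292.]))]
catch_pad_right [(0.63, array([276., 385.]))]
[58, 97, 158] [324.  233.9]
[58, 128, 158] [324.  193.1]
[58, 66, 158] [324.  272.3]
[0, -70, 105] [269.8 371.2]
[0, -39, 88] [269.8 338.8]
[0, -101, 88] [273.6 383.6]
[90, 125, 20] [353.1 175.2]
[-90, 125, 20] [194.2 177.9]
```

View pics/w1.png

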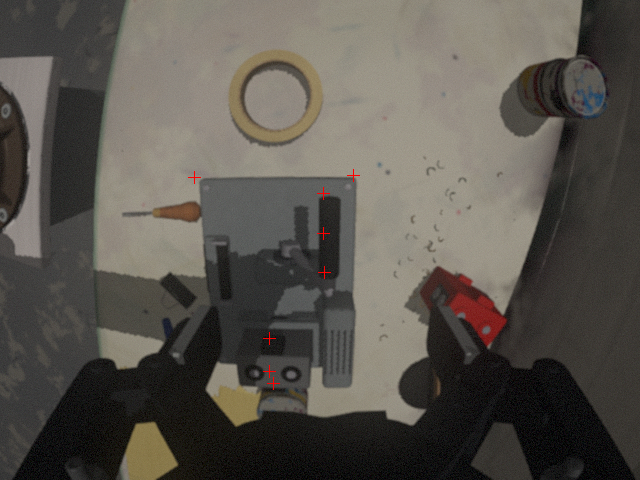

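The wrist view matches: the black bar is at (330, 197–277) and my projection is within about 5 px (roughly 3–4 mm). I'll shift about 2 mm and descend.

Request:
send_rows:
  rows:
    - [0,0.002,0.002,0.012,0]
    - [0,0.002,0.002,0.035,0]
    - [0,0.002,0.002,0.06,0]
    - [0,0.002,0.002,0.082,0]
    - [0,0.002,0.002,0.1,0]
    - [0,0.002,0.002,0.114,0]
    - [0,0.002,0.002,0.119,0]
    - [0,0.002,0.002,0.119,0]
    - [0,0.002,0.002,0.119,0]
  grip_force: 50

```text
t: 3.42
position: [559.0, 32.2, 141.7]
eef_rot: [[0.977, 0.216, 0.0], [0.216, -0.976, 0.001], [0.001, -0.001, -1.0]]
ft_force: [0.8, 0.6, 0.7]
finger_gap: 85.5
```

Request:
send_rows:
  rows:
    - [130,0,0,0,0]
    - [160,0,0,0,0]
    - [180,0,0,0,0]
    - [255,0,0,0,0]
    - [255,0,0,0,0]
    - [255,0,0,0,0]
    - [255,0,0,0,0]
    - [255,0,0,0,0]
    - [255,0,0,0,0]
    - [255,0,0,0,0]
  grip_force: 50

```text
t: 4.25
position: [560.9, 32.4, 143.2]
eef_rot: [[0.976, 0.216, 0.004], [0.216, -0.976, 0.002], [0.005, -0.001, -1.0]]
ft_force: [1.2, 0.3, 9.2]
finger_gap: 0.2
```

```bash
python3 - <<'E'
from h import *
shift(pw([58,97,141]),12.3)
s=r.get_state();print((RP.T@(s['position']-C0)).round(1))
im,d=imaging.read_camera('wrist');cv2.imwrite('pics/w2.png',im[100:420,160:480])
E
```

```text
t 4.25 pos [560.9  32.4 143.2] ang 12.45 tilt [ 0.005 -0.001 -1.   ] f [1.2 0.3 9.2] gap 0.2 shift [-0.0038  0.0003  0.0022] spin 0.15
[ 61.8  97.3 143.2]
```

View pics/w2.png

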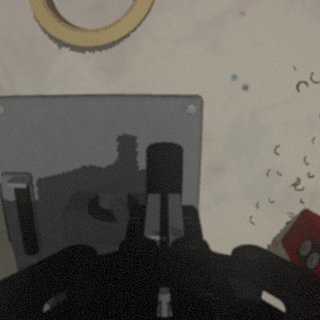

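```bash
python3 - <<'E'
from h import *
s=r.get_state();im,d=imaging.read_camera('wrist');W=[]
P=imaging.camera_params('wrist');print(P)
K=np.array(P['mtx']);T=np.array(P['T_tool_cam'])
print('tcp px',wproj(s['position'],s),'grasp',wproj(np.array(s['position'])+[0,0,19],s), 'bar end',wproj(pw([58,128,158]),s))
for v in range(240,350,8):
  for u in (323,312,335):
    a=np.array([(u-K[0,2])/K[0,0],(v-K[1,2])/K[1,1]]);th=np.hypot(*a);z=d[v,u]
    c=np.array([*(a/th*np.tan(th)*z),z]);t=(T@[c[0],-c[1],-c[2],1])[:3]
    w=np.array(s['eef_rot'])@t+s['position'];print(v,u,d[v,u].round(),(RP.T@(w-C0)).round(),end=' | ')
  print()
im,d=imaging.read_camera('scene');cv2.imwrite('pics/s2.png',cv2.resize(im[130:330,220:440],None,fx=3,fy=3))
E
```

```text
{'mtx': array([[371.64829954,   0.        , 323.76798754],
       [  0.        , 371.64829954, 242.77693737],
       [  0.        ,   0.        ,   1.        ]]), 'T_tool_cam': array([[ 9.99999717e-01, -7.41626956e-04,  1.29602072e-04,
         1.44208372e-01],
       [-6.70135404e-04, -9.55277765e-01, -2.95709220e-01,
        -7.56166209e+01],
       [ 3.43111906e-04,  2.95709049e-01, -9.55277991e-01,
        -1.65858189e+02],
       [ 0.00000000e+00,  0.00000000e+00,  0.00000000e+00,
         1.00000000e+00]])}
tcp px [323.48591376 290.18456247] grasp [323.63944549 307.8793906 ] bar end [314.84741553 238.49649276]
240 323 302.0 [62. 86. 20.] | 240 312 301.0 [53. 86. 20.] | 240 335 301.0 [72. 86. 21.] | 
248 323 154.0 [ 61. 125. 162.] | 248 312 156.0 [ 57. 125. 161.] | 248 335 155.0 [ 66. 125. 161.] | 
256 323 152.0 [ 61. 123. 166.] | 256 312 152.0 [ 57. 123. 165.] | 256 335 153.0 [ 66. 122. 164.] | 
264 323 151.0 [ 61. 120. 167.] | 264 312 155.0 [ 57. 119. 163.] | 264 335 154.0 [ 66. 119. 164.] | 
272 323 153.0 [ 61. 116. 167.] | 272 312 155.0 [ 57. 115. 165.] | 272 335 156.0 [ 67.
[... 213 characters left out ...]
 
296 323 149.0 [ 61. 108. 173.] | 296 312 149.0 [ 57. 108. 173.] | 296 335 150.0 [ 66. 108. 172.] | 
304 323 141.0 [ 61. 109. 181.] | 304 312 142.0 [ 57. 108. 180.] | 304 335 142.0 [ 66. 108. 181.] | 
312 323 137.0 [ 61. 108. 186.] | 312 312 137.0 [ 57. 108. 186.] | 312 335 137.0 [ 66. 108. 186.] | 
320 323 130.0 [ 61. 108. 193.] | 320 312 130.0 [ 58. 108. 193.] | 320 335 129.0 [ 66. 109. 194.] | 
328 323 125.0 [ 61. 108. 198.] | 328 312 124.0 [ 58. 109. 199.] | 328 335 124.0 [ 65. 108. 199.] | 
336 323 119.0 [ 61. 108. 204.] | 336 312 119.0 [ 58. 108. 204.] | 336 335 119.0 [ 65. 109. 205.] | 
344 323 122.0 [ 61. 104. 203.] | 344 312 113.0 [ 58. 109. 211.] | 344 335 113.0 [ 65. 109. 210.] |
```

View pics/s2.png

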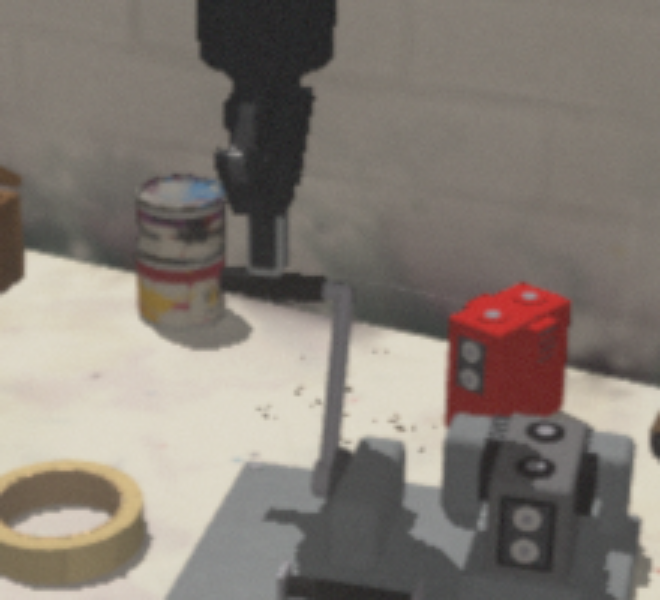

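The fingers closed on top of the bar: the scene crop shows the tips resting on the bar around (270,270), and wrist depth puts the tips at about z 168, not 143. So the real tips sit about 25 mm behind the reported TCP. I'll reopen and go 27 mm deeper.

Request:
send_rows:
  rows:
    - [0,0,0,-0.005,0]
    - [0,0,0,-0.005,0]
    - [0,0,0,-0.005,0]
    - [0,0,0,-0.005,0]
    - [0,0,0,-0.005,0]
    - [0,0,0,-0.005,0]
    - [0,0,0,-0.005,0]
    - [0,0,0,0.01,0]
    - [0,0,0,0.022,0]
    - [0,0,0,0.027,0]
    - [0,0,0,0.027,0]
    - [0,0,0,0.027,0]
  grip_force: 60

```text
t: 5.4
position: [561.0, 32.4, 116.3]
eef_rot: [[0.977, 0.215, 0.004], [0.215, -0.977, 0.002], [0.004, -0.001, -1.0]]
ft_force: [-0.2, 0.1, -0.1]
finger_gap: 85.6
```

Request:
send_rows:
  rows:
    - [150,0,0,0,0]
    - [150,0,0,0,0]
    - [150,0,0,0,0]
    - [150,0,0,0,0]
    - [255,0,0,0,0]
    - [255,0,0,0,0]
    - [255,0,0,0,0]
    - [255,0,0,0,0]
    - [255,0,0,0,0]
    - [255,0,0,0,0]

```text
t: 6.23
position: [561.1, 32.4, 116.5]
eef_rot: [[0.977, 0.215, 0.004], [0.215, -0.977, 0.002], [0.005, -0.001, -1.0]]
ft_force: [-1.7, 0.6, 5.7]
finger_gap: 14.3
```

```bash
python3 - <<'E'
from h import *
shift(pw([58,97,141]),12.3)
s=r.get_state();p=(RP.T@(s['position']-C0));print(p.round(1))
for a in (.0,.15,.3,.45,.6,.75,.88): print(a,np.round([110*(np.sin(.35-a)-np.sin(.35)),-110*(np.cos(.35-a)-np.cos(.35))],1))
E
```

```text
t 6.23 pos [561.1  32.4 116.5] ang 12.44 tilt [ 0.005 -0.001 -1.   ] f [-1.7  0.6  5.7] gap 14.3 shift [-0.0039  0.0002 -0.0245] spin 0.14
[ 62.   97.2 116.5]
0.0 [ 0. -0.]
0.15 [-15.9  -4.5]
0.3 [-32.2  -6.5]
0.45 [-48.7  -6.1]
0.6 [-64.9  -3.2]
0.75 [-80.6   2. ]
0.88 [-93.3   8.4]
```

Request:
send_rows:
  rows:
    - [255,-0.004,0,-0.0013,0]
    - [255,-0.011,0,-0.0034,0]
    - [255,-0.02,0,-0.005,0]
    - [255,-0.029,0,-0.0062,0]
    - [255,-0.038,0,-0.0066,0]
    - [255,-0.047,0,-0.0062,0]
    - [255,-0.056,0,-0.005,0]
    - [255,-0.065,0,-0.0032,0]
    - [255,-0.074,0,-0.0004,0]
    - [255,-0.083,0,0.003,0]
    - [255,-0.09,0,0.0066,0]
    - [255,-0.093,0,0.0083,0]

```text
t: 7.23
position: [474.6, 14.2, 109.9]
eef_rot: [[0.976, 0.216, 0.014], [0.216, -0.976, 0.005], [0.015, -0.002, -1.0]]
ft_force: [13.1, 5.5, -3.0]
finger_gap: 13.9
```

Request:
send_rows:
  rows:
    - [255,-0.002,0,0.001,0]
    - [255,-0.002,0,0.001,0]
    - [255,-0.002,0,0.001,0]

```text
t: 7.48
position: [475.3, 14.3, 109.9]
eef_rot: [[0.976, 0.217, 0.02], [0.217, -0.976, 0.006], [0.02, -0.001, -1.0]]
ft_force: [7.3, 2.8, 1.2]
finger_gap: 13.8
```

```bash
python3 - <<'E'
from h import *
shift(pw([58+4-93,97.2,108]),12.3)
s=r.get_state();p=(RP.T@(s['position']-C0));print(p.round(1))
im,d=imaging.read_camera('scene');cv2.imwrite('pics/s3.png',cv2.resize(im[130:350,220:440],None,fx=2.5,fy=2.5))
E
```

```text
t 7.48 pos [475.3  14.3 109.9] ang 12.52 tilt [ 0.02  -0.001 -1.   ] f [7.3 2.8 1.2] gap 13.8 shift [-0.0054  0.0006  0.0018] spin 0.22
[-25.6  97.8 109.9]
```

View pics/s3.png

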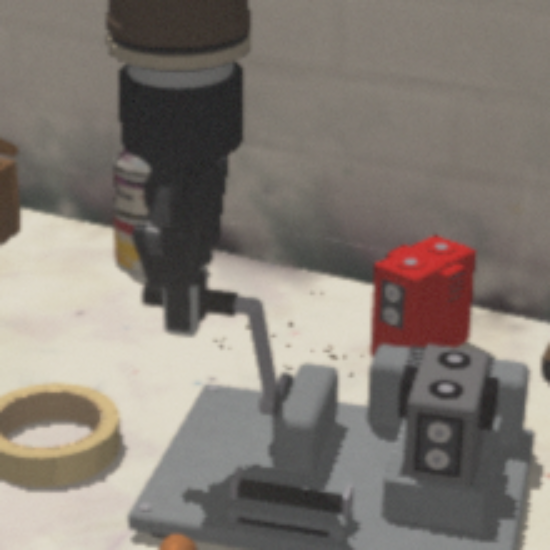

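The lever is held in the fingers and has swung forward, about 0.82 rad by TCP travel. I'll pull a bit further to be clear of the 0.8 threshold.

Request:
send_rows:
  rows:
    - [255,-0.004,0,0.002,0]
    - [255,-0.008,0,0.004,0]
    - [255,-0.011,0,0.005,0]
    - [255,-0.012,0,0.006,0]
    - [255,-0.012,0,0.006,0]
    - [255,-0.012,0,0.006,0]

```text
t: 8.03
position: [469.0, 13.0, 105.9]
eef_rot: [[0.976, 0.217, 0.03], [0.217, -0.976, 0.007], [0.031, -0.001, -1.0]]
ft_force: [9.4, 4.9, 8.7]
finger_gap: 13.9
```

```bash
python3 - <<'E'
from h import *
shift(pw([58,97.2,108]),12.3)
s=r.get_state();p=(RP.T@(s['position']-C0));print(p.round(1))
E
```

```text
t 8.03 pos [469.   13.  105.9] ang 12.54 tilt [ 0.031 -0.001 -1.   ] f [9.4 4.9 8.7] gap 13.9 shift [0.0901 0.0011 0.0006] spin 0.24
[-32.1  97.9 105.9]
```

Request:
send_rows:
  rows:
    - [255,0.002,0,-0.001,0]
    - [255,0.005,0,-0.0027,0]
    - [255,0.009,0,-0.0046,0]
    - [255,0.014,0,-0.0066,0]
    - [255,0.019,0,-0.0084,0]
    - [255,0.024,0,-0.0099,0]
    - [255,0.029,0,-0.0112,0]
    - [255,0.034,0,-0.0122,0]
    - [255,0.039,0,-0.013,0]
    - [255,0.044,0,-0.0135,0]
    - [255,0.048,0,-0.0138,0]
    - [255,0.051,0,-0.014,0]

```text
t: 9.03
position: [518.2, 23.5, 120.8]
eef_rot: [[0.976, 0.217, 0.029], [0.217, -0.976, 0.006], [0.029, -0.0, -1.0]]
ft_force: [3.3, -3.7, -6.5]
finger_gap: 14.3
```

```bash
python3 - <<'E'
from h import *
shift(pw([62,97.2,116.5]),12.3)
s=r.get_state();p=(RP.T@(s['position']-C0));print(p.round(1))
E
```

```text
t 9.03 pos [518.2  23.5 120.8] ang 12.53 tilt [ 0.029 -0.    -1.   ] f [ 3.3 -3.7 -6.5] gap 14.3 shift [0.0436 0.0006 0.0056] spin 0.23
[ 18.2  97.6 120.8]
```

Request:
send_rows:
  rows:
    - [255,0.004,0,0.0,0]
    - [255,0.009,0,0.0002,0]
    - [255,0.014,0,0.0006,0]
    - [255,0.019,0,0.0012,0]
    - [255,0.024,0,0.0019,0]
    - [255,0.029,0,0.0028,0]
    - [255,0.034,0,0.0038,0]
    - [255,0.038,0,0.0048,0]
    - [255,0.042,0,0.0058,0]
    - [255,0.045,0,0.0066,0]
    - [255,0.047,0,0.007,0]
    - [255,0.047,0,0.007,0]

```text
t: 10.03
position: [562.3, 32.8, 114.7]
eef_rot: [[0.976, 0.216, 0.024], [0.216, -0.976, 0.006], [0.025, -0.0, -1.0]]
ft_force: [-10.5, -5.8, 8.5]
finger_gap: 14.3
```

```bash
python3 - <<'E'
from h import *
shift(pw([62,97.2,116.5]),12.3)
s=r.get_state();p=(RP.T@(s['position']-C0));print(p.round(1))
E
```

```text
t 10.03 pos [562.3  32.8 114.7] ang 12.48 tilt [ 0.025 -0.    -1.   ] f [-10.5  -5.8   8.5] gap 14.3 shift [-0.0012  0.0002 -0.0018] spin 0.18
[ 63.3  97.4 114.7]
```

The lever is at its home stop with about 10 N of push against it. I'll release, lift, then go above the cassette.

Request:
send_rows:
  rows:
    - [0,0,0,0,0]
    - [0,0,0,0,0]
    - [0,0,0,0,0]
    - [0,0,0,0,0]
    - [0,0,0,0,0]
    - [0,0,0,0,0]
    - [0,0,0,-0.015,0]
    - [0,0,0,-0.045,0]
    - [0,0,0,-0.08,0]
    - [0,0,0,-0.11,0]
    - [0,0,0,-0.12,0]
    - [0,0,0,-0.12,0]

```text
t: 11.03
position: [561.2, 32.3, 237.8]
eef_rot: [[0.976, 0.216, 0.029], [0.216, -0.976, 0.007], [0.03, -0.001, -1.0]]
ft_force: [-0.8, -0.5, 0.5]
finger_gap: 85.3
```

```bash
python3 - <<'E'
from h import *
shift(pw([0,-70,235]),102.3)
im,d=imaging.read_camera('top');W=cloud('top',d.astype(float));x,y,z=np.moveaxis(W,2,0)
p=W[(z>140)&(z<172)&(x>430)&(x<600)&(y>-15)&(y<70)];q=(p-C0)@RP;print(len(q),np.median(q,0) if len(q) else 0)
E
```

```text
t 11.03 pos [561.2  32.3 237.8] ang 12.49 tilt [ 0.03  -0.001 -1.   ] f [-0.8 -0.5  0.5] gap 85.3 shift [-0.0627  0.1669  0.0008] spin -89.81
0 0
```

Request:
send_rows:
  rows:
    - [0,-0.003,0.008,0,-3]
    - [0,-0.008,0.02,0,-10]
    - [0,-0.014,0.036,0,-17]
    - [0,-0.02,0.054,0,-24]
    - [0,-0.027,0.072,0,-31]
    - [0,-0.034,0.09,0,-38]
    - [0,-0.041,0.108,0,-45]
    - [0,-0.048,0.126,0,-52]
    - [0,-0.054,0.144,0,-59]
    - [0,-0.06,0.16,0,-66]
    - [0,-0.063,0.167,0,-73]
    - [0,-0.063,0.167,0,-80]

```text
t: 12.08
position: [533.2, -146.6, 231.9]
eef_rot: [[-0.046, 0.999, 0.023], [0.999, 0.046, 0.006], [0.005, 0.024, -1.0]]
ft_force: [-0.3, -1.0, -0.3]
finger_gap: 85.2
```

Request:
send_rows:
  rows:
    - [0,0,0,0,-5]
    - [0,0,0,0,-9.5]
    - [0,0,0,0,-9.5]
    - [0,0,0,0,-9.5]

```text
t: 12.42
position: [532.6, -146.4, 230.5]
eef_rot: [[-0.208, 0.978, 0.021], [0.978, 0.208, 0.007], [0.002, 0.022, -1.0]]
ft_force: [-0.1, -0.3, 0.7]
finger_gap: 85.6
```

```bash
python3 - <<'E'
from h import *
np.set_printoptions(precision=1,suppress=True)
shift(pw([0,-70,235]),102.3)
im,d=imaging.read_camera('top');W=cloud('top',d.astype(float));x,y,z=np.moveaxis(W,2,0)
p=W[(z>140)&(z<172)&(x>430)&(x<600)&(y>-5)&(y<65)];q=(p-C0)@RP;print('lever',len(q),np.median(q,0) if len(q) else 0)
s=r.get_state();im,d=imaging.read_camera('wrist')
for n in('ribbon_cassette','catch_pad_left','catch_pad_right'):print(n,[(round(o['p'],2),np.round(o['at'])) for o in spotter.tip_of('wrist',n)[:2]])
for p in([0,-70,105],[0,-39,88],[0,-101,88],[40,-48,105],[40,-92,105],[-40,-48,105],[-40,-92,105],[-90,-125,20],[58,128,158],[58,97,158]):
    q=wproj(pw(p),s);print(p,q.round(1));cv2.drawMarker(im,tuple(int(v) for v in q),(0,0,255),0,10,1)
cv2.imwrite('pics/w3.png',im)
E
```

```text
t 12.42 pos [ 532.6 -146.4  230.5] ang 102.01 tilt [ 0.  0. -1.] f [-0.1 -0.3  0.7] gap 85.6 shift [ 0.  0. -0.] spin -0.29
lever 211 [ 57.8  94.4 165.5]
ribbon_cassette [(0.87, array([324., 209.])), (0.69, array([358., 366.]))]
catch_pad_left [(0.6, array([356., 224.])), (0.47, array([382., 408.]))]
catch_pad_right [(0.76, array([337., 392.])), (0.72, array([285., 220.]))]
[0, -70, 105] [325.1 226.3]
[0, -39, 88] [361.1 220.7]
[0, -101, 88] [288.8 221.1]
[40, -48, 105] [351.2 271.6]
[40, -92, 105] [299.3 271.9]
[-40, -48, 105] [352.9 177.4]
[-40, -92, 105] [296.9 177.6]
[-90, -125, 20] [268.9 116.9]
[58, 128, 158] [558.  310.2]
[58, 97, 158] [529.  312.9]
```

View pics/w3.png

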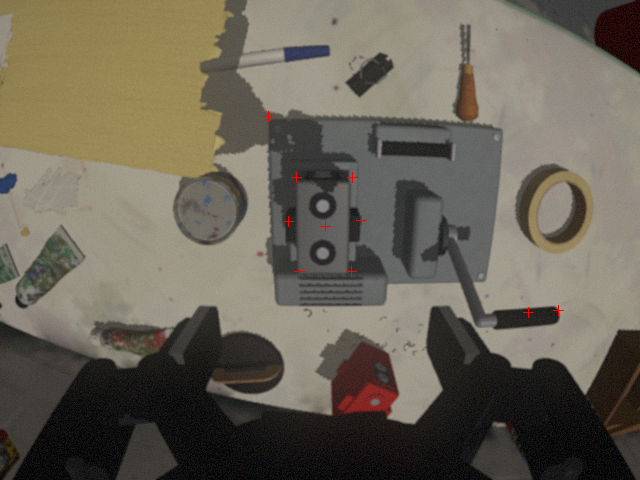

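The wrist view shows the grey cassette in the bay at (325,226) and my projected corners fall within about 2 px. The red one is at (365,375) and is not meant. The lever reads x 57.8, which is home.

```bash
python3 - <<'E'
from h import *
np.set_printoptions(precision=4,suppress=True)
shift(pw([0,-70,235]),102.3);shift(pw([0,-70,48]),102.3);shift(pw([0,-70,80]),102.3)
print(np.round(r.get_state()['joints'],1))
E
```

```text
t 12.67 pos [ 533.2 -146.5  231.7] ang 102.1 tilt [ 0.001  0.024 -1.   ] f [-0.2  0.5  0.2] gap 85.6 shift [ 0.0016  0.0034 -0.0032] spin -0.2
t 12.67 pos [ 533.2 -146.5  231.7] ang 102.1 tilt [ 0.001  0.024 -1.   ] f [-0.2  0.5  0.2] gap 85.6 shift [ 0.0014 -0.0011  0.1837] spin -0.2
t 12.67 pos [ 533.2 -146.5  231.7] ang 102.1 tilt [ 0.001  0.024 -1.   ] f [-0.2  0.5  0.2] gap 85.6 shift [ 0.0014 -0.0004  0.1517] spin -0.2
[ -1.8  16.3  15.6 100.5  -5.6  62.7 117.7]
```

Request:
send_rows:
  rows:
    - [0,0.001,0,0.01,0]
    - [0,0.0014,0,0.03,0]
    - [0,0.0014,0,0.055,0]
    - [0,0.0014,0,0.08,0]
    - [0,0.0014,0,0.105,0]
    - [0,0.0014,0,0.125,0]
    - [0,0.0014,-0.0005,0.143,0]
    - [0,0.0014,-0.0005,0.158,0]
    - [0,0.0014,-0.001,0.17,0]
    - [0,0.0014,-0.001,0.18,0]
    - [0,0.0014,-0.001,0.184,0]
    - [0,0.0014,-0.001,0.184,0]

```text
t: 13.67
position: [535.6, -143.9, 46.7]
eef_rot: [[-0.21, 0.978, 0.022], [0.978, 0.209, 0.006], [0.002, 0.022, -1.0]]
ft_force: [-0.3, 0.5, 0.0]
finger_gap: 85.4
```

```bash
python3 - <<'E'
from h import *
shift(pw([0,-70,48]),102.3)
im,d=imaging.read_camera('wrist');cv2.imwrite('pics/w4.png',im[60:460,120:540])
E
```

```text
t 13.67 pos [ 535.6 -143.9   46.7] ang 102.1 tilt [ 0.002  0.022 -1.   ] f [-0.3  0.5  0. ] gap 85.4 shift [-0.0004  0.0005 -0.0013] spin -0.2
```

View pics/w4.png

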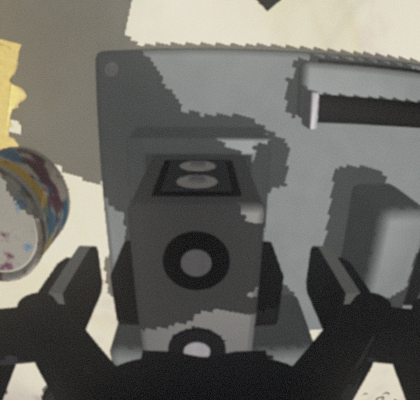

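The fingers straddle both black pads, left at crop (123,280) and right at (272,275). I'll close.

Request:
send_rows:
  rows:
    - [60,0,0,0,0]
    - [80,0,0,0,0]
    - [100,0,0,0,0]
    - [120,0,0,0,0]
    - [255,0,0,0,0]
    - [255,0,0,0,0]
    - [255,0,0,0,0]
    - [255,0,0,0,0]
    - [255,0,0,0,0]
    - [255,0,0,0,0]
    - [255,0,0,0,0]
    - [255,0,0,0,0]
  grip_force: 50

```text
t: 14.72
position: [537.3, -145.0, 49.4]
eef_rot: [[-0.209, 0.978, 0.026], [0.978, 0.209, 0.005], [-0.0, 0.026, -1.0]]
ft_force: [-3.4, -0.8, 14.8]
finger_gap: 43.6
```

```bash
python3 - <<'E'
from h import *
shift(pw([0,-70,48]),102.3)
E
```

```text
t 14.72 pos [ 537.3 -145.    49.4] ang 102.05 tilt [-0.     0.026 -1.   ] f [-3.4 -0.8 14.8] gap 43.6 shift [ 0.001  -0.0011  0.0013] spin -0.25
```

Request:
send_rows:
  rows:
    - [255,0,0,-0.001,0]
    - [255,0,0,-0.003,0]
    - [255,0,0,-0.006,0]
    - [255,0,0,-0.008,0]
    - [255,0,0,-0.009,0]
    - [255,0,0,-0.009,0]

```text
t: 15.22
position: [537.1, -145.0, 58.5]
eef_rot: [[-0.209, 0.978, 0.026], [0.978, 0.209, 0.005], [-0.0, 0.026, -1.0]]
ft_force: [-0.1, -0.4, -1.5]
finger_gap: 43.3
```

```bash
python3 - <<'E'
from h import *
shift(pw([0,-70,48]),102.3)
im,d=imaging.read_camera('wrist');a=im[100:440,160:500]
im,d=imaging.read_camera('scene');b=cv2.resize(im[210:350,340:480],(340,340))
cv2.imwrite('pics/w5.png',np.hstack([a,b]))
E
```

```text
t 15.22 pos [ 537.1 -145.    58.5] ang 102.06 tilt [-0.     0.026 -1.   ] f [-0.1 -0.4 -1.5] gap 43.3 shift [ 0.001  -0.0011  0.0104] spin -0.24
```

View pics/w5.png

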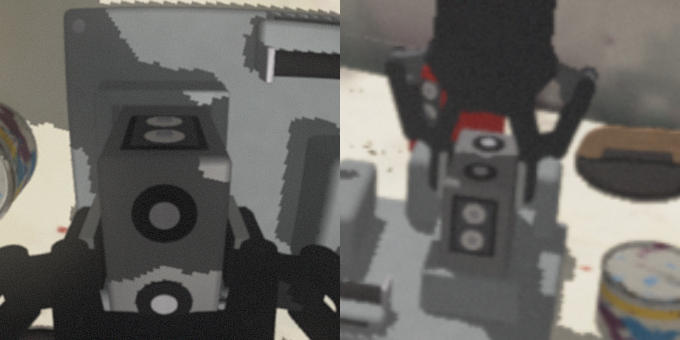

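The upward pull is only about 1.5 N (the cassette's weight) and the fingers are still on the pads, so the hooks are free. I'll lift straight up.

Request:
send_rows:
  rows:
    - [255,0,0,-0.004,0]
    - [255,0,0,-0.012,0]
    - [255,0,0,-0.022,0]
    - [255,0,0,-0.034,0]
    - [255,0,0,-0.046,0]
    - [255,0,0,-0.06,0]
    - [255,0,0,-0.075,0]
    - [255,0,0,-0.09,0]
    - [255,0,0,-0.105,0]
    - [255,0,0,-0.115,0]
    - [255,0,0,-0.12,0]
    - [255,0,0,-0.12,0]

```text
t: 16.32
position: [534.6, -145.6, 179.7]
eef_rot: [[-0.209, 0.978, 0.028], [0.978, 0.209, 0.005], [-0.001, 0.029, -1.0]]
ft_force: [0.1, -0.3, -2.4]
finger_gap: 43.4
```

Request:
send_rows:
  rows:
    - [255,0,0,0,0]
    - [255,0,0,0,0]
    - [255,0,0,0,0]
    - [255,0,0,0,0]

```text
t: 16.65
position: [534.2, -145.5, 179.0]
eef_rot: [[-0.209, 0.978, 0.027], [0.978, 0.209, 0.006], [-0.0, 0.027, -1.0]]
ft_force: [0.5, 0.3, -2.7]
finger_gap: 43.5
```

```bash
python3 - <<'E'
from h import *
shift(pw([0,-70,180]),102.3)
im,d=imaging.read_camera('wrist');a=im[100:440,160:500]
im,d=imaging.read_camera('scene');b=cv2.resize(im[150:390,240:480],(450,450))
cv2.imwrite('pics/w6.png',np.hstack([cv2.copyMakeBorder(a,0,110,0,0,0),b]))
imaging.read_camera('top')
W=cloud('scene',d.astype(float));print(W[236:244:4,300:322:4].round(0).tolist() and '')
x,y,z=np.moveaxis(W,2,0);q=(W-C0)@RP
m=(q[...,2]>145)&(q[...,2]<172)&(q[...,1]>66)&(q[...,1]<128)&(abs(q[...,0])<90)&(d>0);print('lever',m.sum(),np.median(q[m],0).round(1))
m=(q[...,2]>80)&(q[...,2]<230)&(abs(q[...,1]+70)<18)&(q[...,0]<-25)&(q[...,0]>-60)&(d>0);print('cassette front z range',m.sum(),np.percentile(q[m],[2,50,98],axis=0).round(1))
E
```

```text
t 16.65 pos [ 534.2 -145.5  179. ] ang 102.06 tilt [-0.     0.027 -1.   ] f [ 0.5  0.3 -2.7] gap 43.5 shift [ 0.0009  0.0022 -0.0009] spin -0.24

lever 290 [ 54.2  94.7 161.7]
cassette front z range 1134 [[-45.3 -87.1 152.7]
 [-42.3 -70.3 191.9]
 [-39.3 -52.8 228.2]]
```

View pics/w6.png

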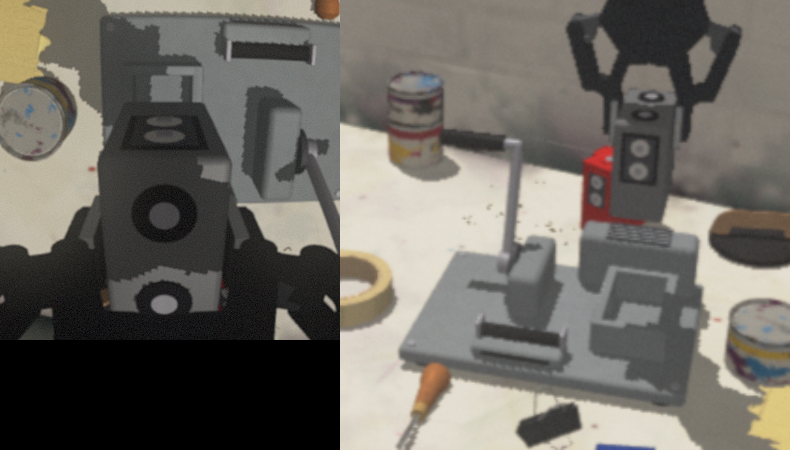

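The cassette hangs level in the fingers with its underside at about z 150. The bay is empty, the lever is home and the bystanders look unmoved. I'll hand in.

```bash
python3 - <<'E'
from station import r
import numpy as np
print(np.abs(r.get_state()['qvel']).max(), r.hand_in())
E
```

```text
the job is handed in; nothing more can be done
0.29797273406821345 None
```

The cassette is out and the job was handed in at about t = 17 s; it reports no verdict. I pulled the lever to about 0.89 rad and eased it home over about 2 s without losing grip. Then I pinched both catches and lifted the grey cassette straight out.

**Last checks:**
- **Cassette height:** its underside is at about z 150 mm, against the required 90 mm. It looks level, with the tool tilted about 1.6°.
- **Grip:** the fingers hold at 43.5 mm opening, with about 2.7 N of weight on the wrist. I could not read the catch travel directly. I judge the catches pinched in because the cassette came up without resistance.
- **Lever:** it reads as home. The top camera put the grip at x 57.8 mm (58 expected) before the cassette lift. Afterwards the scene camera gave 54.2 mm, which I put down to it seeing only the bar's front face.
- **Bystanders:** the gouge, clip, tape and ink tin look unmoved in the last picture. Only part of the marker shows there, so it was not fully checked.

**What disagreed:**
- **First grasp of the lever failed:** the fingers closed on top of the bar, pressing on it with about 9 N. The real fingertips appeared to be about 25 mm behind the reported tool point, so I went deeper and the second grasp held.
- **Pull stopped short:** the first pull reached only about 0.82 rad, so I pulled a little further.

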